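# Index the egg on the dividing jig to its next sixth and hold it there

## Task

A turned wooden egg sits on the dividing jig and is to be marked out in six: lift the jig's hinged dust cover right back until it rests open on its stop, then grip the bar knob under it and turn it clockwise (seen from above) by three clicks, to the third stop, without overrunning that stop. Finish while still gripping the knob there, with the cover left open, so that the egg stays still for the marking; leave the second egg, the spoon and the eraser on the table where they are.

Things in the scene. Friction and masses are not known exactly. Their poses are not given: they have to be found in the camera images.
- dividing_jig: The dividing jig, fixed: a low light-wood case, 140 (x) by 260 mm (y), rim 38 mm high. Origin: centre of its underside; x to its back (away from the robot), y along it to the left. The dust cover lies over y = -129 to +19 mm; the rest is a closed deck, 46 mm high. Knob axis at [-15, -55] mm.
- egg_held: The egg being marked, 42 mm thick and 54 mm high, on a spindle in the jig's deck, at [-15, 75] mm in the jig's frame; its top is 109 mm above the table. Origin: its foot. It is geared to the knob and turns with it. Beside it, at y = 115 mm, a post 96 mm high carries a brass wire guide.
- dust_cover (a joint): Angle of the hinged dust cover: 0 shut, growing as it is lifted, 1.745 rad (100 degrees) fully open, where it leans on the stop blocks behind the case and stays. It weighs about 240 g; below about 1.2 rad it falls shut, beyond that it falls open by itself. The hinge is almost free.
- cover_hinge (a point): Middle of the cover's hinge line, along the jig's y axis at the case's far rim, 38.5 mm above the table. The cover reaches 142 mm from here towards the robot, is 148 mm wide, 52 mm high when shut (top 90 mm above the table) and hollow. The frame turns with the cover; shut, it is parallel to the jig's.
- cover_tongue (a point): Grip point on the dark wooden lifting tongue in front of the cover, 28 mm from its front face. The tongue is 22 mm wide (along y), 9 mm thick, 43 mm long; shut, its middle is 50 mm above the table. Shut, this point lies 170 mm in front of the hinge and 12 mm above it. Gripped across its width, it pivots between the fingers as the cover swings.
- dial_knob: The black bar knob under the cover: 46 mm long, 12 mm thick, 32 mm high, turning about a vertical axis through its middle. Origin: the bar's centre, 66 mm above the table; x along the bar, z up. At the start the bar stands 30 degrees counterclockwise of the jig's x axis. All round it in the case lies below 38 mm.
- index_spindle (a joint): Angle of the knob and its dividing plate: 0 at the stop where it stands at the start, growing clockwise seen from above. A spring ball drops into a notch every 0.349 rad (20 degrees): the third stop is at 1.047 rad (60 degrees). Leaving a stop takes about 0.2 N m; past half-way the ball pulls the knob into the next stop.
- egg_waiting: A second painted wooden egg with a flat foot, 42 mm thick and 54 mm high, loose on the table to the left of the jig. Origin: centre of its foot. To be left alone.
- spoon: A wooden spoon blank, 163 mm long, bowl 42 mm wide and 24 mm high, lying on the table behind the jig's deck. Origin: centre of its underside, y along the stem away from the bowl. To be left alone.
- rubber: An eraser, 20 x 42 x 13 mm, lying on the table in front of the jig's left part. Origin: centre of its underside. To be left alone.

How it is judged (in metres and radians):
On the way, in this order (a step that is already met when the one before it is completed fails the run):
1. the cover rests open on its stop and the knob is still at its first position (value of joint dust_cover above 1.69 rad and value of joint index_spindle between -0.12 and 0.12 rad), for 0.2 s.
2. the gripped knob is at the first stop or beyond (value of joint index_spindle above 0.28 rad and contact force between the fingers and dial_knob above 1 N).
3. the knob is at the third stop (value of joint index_spindle between 0.977 and 1.117 rad), for 0.2 s.
At the end, for the whole second after the job is handed in: The cover is open on its stop (over 1.69 rad); the knob rests at the third stop, 1.047 rad, within 0.07 rad; the fingers still grip the knob (over 3 N, grasp within 25 mm of its axis) (all of step 3 and value of joint dust_cover above 1.69 rad and velocity of joint index_spindle between -0.1 and 0.1 rad/s and contact force between the fingers and dial_knob above 3 N and horizontal distance between the grasp point and dial_knob below 0.025 m); the arm keeps its last pose, push and grip.
It fails at once if the knob is turned past the third stop, over the crest towards the fourth (value of joint index_spindle above 1.222 rad).
It fails at once if the knob is turned backwards over a crest (value of joint index_spindle below -0.175 rad).
It fails at once if the waiting egg is moved or tipped (distance of egg_waiting from where it was at the start of the episode above 0.03 m or angle between egg_waiting's own z axis and vertical above 0.6 rad).
It fails at once if the spoon is moved (distance of spoon from where it was at the start of the episode above 0.03 m).
It fails at once if the eraser is moved (distance of rubber from where it was at the start of the episode above 0.03 m).
It also fails if it takes over 54 s, if anything falls off the work surface, if the arm or the gripper's body presses on something with over 40 N, if the wrist force passes 120 N, or if a joint passes its speed limit or range.

## Robot

A 6-joint arm with a two-finger parallel gripper is mounted at the origin on a cart in front of the work surface, level with it; the furniture and walls round the work are solid. World frame = base frame: x ahead of the robot, y to its left, z up, the work surface at z = 0. Lengths are in mm, angles in rad, forces in N, time in s.
With the tool pointing down it reaches from about 350 to 875 mm from the base axis. Payload 4.2 kg.
Tool frame: the origin (TCP) lies between the finger pads; the fingertips stand 14 mm ahead of it and the grasp point (between the pads) lies 5 mm behind it; z points along the fingers, y is the line along which they close (so a half turn about z gives the same grasp; the last joint's range is limited). The gripper opens to 85 mm and grips with 20 to 120 N. Pads are 22 mm wide; open, the fingers measure 114 mm over their backs; the gripper's body (76 mm by 85 mm) begins 54 mm behind the grasp point. The pads swing forward as they close: fully open they stand 13 mm farther back than shut.
Start: joints at [1.592, 0.385, 0.008, 0, -1.194, -0.259], TCP at [147.197, 607.398, 245.312] pointing down, gripper open.
Joint ranges: [-3.14, 3.14], [-1.21, 2.06], [-1.07, 1.41], [-3.16, 2.05], [-2.99, -0.16], [-3.1, 3.1]. Speed limits (rad/s): [2.79, 2.79, 3.14, 3.14, 3.14, 3.14].

## Interface

Orientations are given as a unit quaternion [x, y, z, w].
In Python, from bench import * gives the robot as it stands.
- The arm moves only by the tool carry_out, never from a script. Its argument "motion" is a list of rows, each a list of 7 numbers: the turn, a rotation vector about the tool's x, y, z in rad, then the shift along the tool's x, y, z in mm, then the opening, from -1 (shut) to 1 (fully open), so that 0 is half open. A call has 1 to 5 rows; each row is the pose to reach, as a shift and turn from the pose commanded when the call began, along the tool's axes at that moment; what a row does not reach only later rows make up. A row lasts 1/8 s, in which the tool goes at most 62.5 mm and 10.7 degrees, less where a joint would pass 70% of its speed; a pose out of reach is approached as far as the arm can. A call with a gripper value outside its range is refused whole. The fingers move at their own pace and stop on an object; the grip force is fixed at half the most. Time passes only in rows, so rows that repeat a pose let the fingers close. It gives the time, the measured TCP pose, the force, the opening and the grip force at its end, in the units of the state.
- read_state(): the state, without advancing time (a new reading comes with each control period).
- get_image(name): name is "scene" or "top"; returns a dict with "color" (420x560x3 uint8, blue, green, red), "mtx" (3x3 intrinsics, pixels), "k1" (the pictures are not rectified: a ray, as slopes to the right and down, at radius r is drawn at 1 + k1 r^2 times it, then the intrinsics apply), "position" and "orientation" of the camera in the world. Camera axes: x right, y down, z forward; pixel columns grow to the right and rows downward; lengths in mm; the calibration is good to about 2 mm. A picture is of the moment at which its call begins. There is no depth.
- job_done(): hands the job in; it is judged then, once.
The state is a dict: "clock": time; "joints": joint angles; "joint_vel": joint speeds; "joint_efforts": joint torques, N m; "position": TCP position; "ee_rot": TCP orientation; "contact_force": force on the tool from outside, world axes, zero at the start; "wrist_torque": the same for the moment, N m; "gripper_width": finger opening in mm; "grasp_force": force on a finger pad.
Only numpy, scipy, OpenCV 4.12 (cv2) and the standard library are available. Lean on these libraries where they do the work, as an engineer would, in place of code of your own. Each camera call takes 0.05 s, during which the arm holds its last target. There are 200 camera calls.

## Working session

There is one attempt and no reset: what is moved stays moved. The work goes in short steps, Python scripts to look and compute and a tool call to move; the robot and the scene stay as the last step left them, time stands still between calls to the robot, and variables do not carry over. Pictures are saved under pics/ and viewed, at most 10 in all, crops included, and the job is handed in when it is done.

Besides the shell and the picture viewer there is one more tool, called after "Request:" as name(argument=value, ...) on one line, values as JSON. carry_out: Moves the arm, as the interface text tells. Its arguments: {"type":"object","properties":{"motion":{"type":"array"}},"required":["motion"]}

```bash
mkdir -p pics; python3 - <<'E'
from bench import *
import cv2
for n in("scene","top"):
    d=get_image(n);cv2.imwrite(f"pics/{n}0.png",d["color"]);print(n,d["mtx"],d["k1"],d["position"],d["orientation"])
print(read_state())
E
```

```text
scene [[474.63044403   0.         278.60687875]
 [  0.         474.63044403 205.53645142]
 [  0.           0.           1.        ]] 0.053221798760521896 [-100.25358341  -94.23287395  577.32728052] [ 0.75608275 -0.47398455  0.23362524 -0.3861305 ]
top [[445.17109894   0.         284.246272  ]
 [  0.         445.17109894 208.44308173]
 [  0.           0.           1.        ]] -0.1393264493354479 [452.68957231 220.10167608 918.56065687] [ 0.7111819  -0.70241637  0.0146629  -0.02483047]
{'clock': 0.1, 'joints': array([ 1.59157318e+00,  3.85466465e-01,  6.76475302e-03, -4.36054489e-04,
       -1.19401630e+00, -2.58597179e-01]), 'joint_vel': array([-0.00021138, -0.00252241,  0.00363857,  0.00210999, -0.00114433,
       -0.00185034]), 'joint_efforts': array([-8.45622544e-04, -3.93317878e+01,  1.88928849e+01,  4.19790119e+00,
       -2.55348044e-03,  3.50226919e-06]), 'position': array([147.10757144, 606.92735636, 244.33964973]), 'ee_rot': array([ 9.92928492e-01, -1.18709925e-01, -6.69010349e-05,  9.79701617e-04]), 'contact_force': array([-0.06655115, -0.19237697, -1.12183729]), 'wrist_torque': array([-0.01947698, -0.08711331, -0.04440481]), 'grasp_force': 0.0, 'gripper_width': 85.57104211198353}
```

View pics/scene0.png

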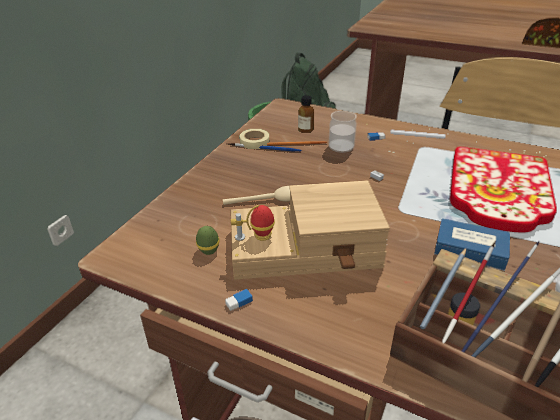

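View pics/top0.png

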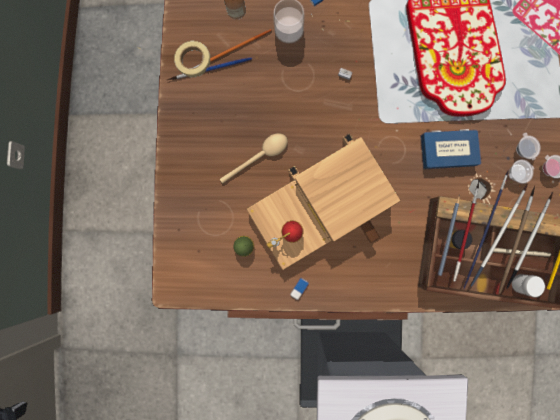

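Scene shows the jig with the cover shut and its tongue at about (345,257). In the top view the jig is rotated: cover corners are near (358,139) and (399,199), the tongue near (371,232), and the red egg at (292,231). I'll enlarge the top view.

```bash
python3 - <<'E'
import cv2
a=cv2.imread("pics/top0.png")[120:280,230:420];cv2.imwrite("pics/c1.png",cv2.resize(a,None,fx=3.7,fy=3.7,interpolation=cv2.INTER_CUBIC))
E
cat > h.py <<'E'
import numpy as np,cv2
from bench import *
from scipy.spatial.transform import Rotation as R
def ray(d,uv):
    K=d["mtx"];p=np.array([(uv[0]-K[0,2])/K[0,0],(uv[1]-K[1,2])/K[1,1]])
    q=p.copy()
    for _ in range(30): q=p/(1+d["k1"]*(q@q))
    return R.from_quat(d["orientation"]).apply([*q,1])
def at(d,uv,z):
    v=ray(d,uv);P=np.array(d["position"]);return P+v*(z-P[2])/v[2]
def proj(d,X):
    c=R.from_quat(d["orientation"]).inv().apply(np.array(X)-d["position"]);s=c[:2]/c[2]
    s=s*(1+d["k1"]*(s@s));K=d["mtx"];return s*[K[0,0],K[1,1]]+[K[0,2],K[1,2]]
E
```

```text
(no output)
```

View pics/c1.png

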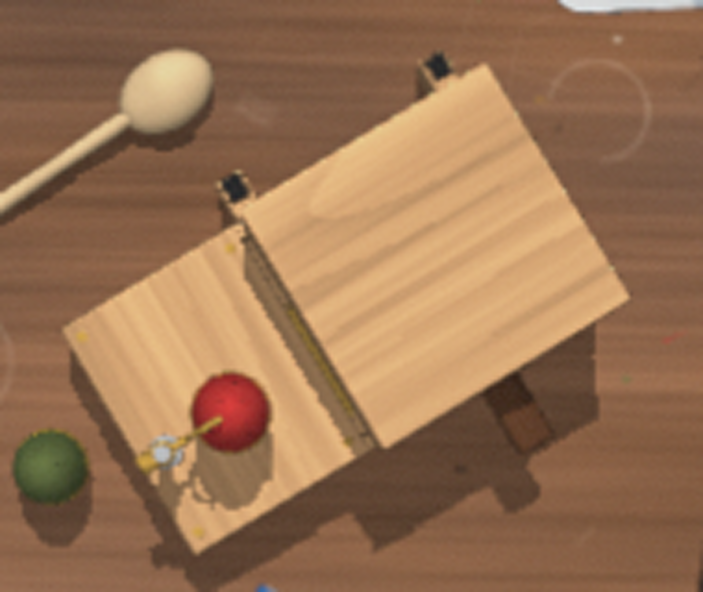

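The crop shows the cover's top corners at crop (487,65), (629,296), (386,447) and (242,212). The deck corners are at (64,329) and (196,553), and the tongue end at (521,454)-(553,432). Next I fit the jig pose.

```bash
cat > fit.py <<'E'
from h import *
from scipy.optimize import least_squares
d=get_image("top");s=get_image("scene")
m=[((487,65),(70,-129,90)),((629,296),(-72,-129,90)),((386,447),(-72,19,90)),((242,212),(70,19,90)),((64,329),(70,130,46)),((196,553),(-70,130,46)),((537,443),(-121.5,-55,54.5))]
uv=np.array([[230+a/3.7,120+b/3.7] for (a,b),_ in m])
def W(p,X): return R.from_euler('z',p[2]).apply(X)+[p[0],p[1],0]
f=lambda p:np.concatenate([proj(d,W(p,X))-q for (_,X),q in zip(m,uv)])
g=at(d,uv[3],90);g2=at(d,uv[0],90);th=np.arctan2(*(g-g2)[1::-1])-np.pi/2
r=least_squares(f,[450,150,th]);p=r.x
print(p,np.degrees(p[2]),r.fun.reshape(-1,2).round(1))
np.save("p.npy",p)
for n,X in dict(tongue=(-100,-55,50.5),hinge=(70,-55,38.5),knob=(-15,-55,66),egg=(-15,75,80)).items(): print(n,W(p,X).round(1),proj(s,W(p,X)).round())
print(at(d,(243,246),27),at(d,(300,289),13))
E
python3 fit.py
```

```text
[510.26843146 161.07888295   0.55986631] 32.07797682931338 [[-0.7 -1.6]
 [ 0.9 -0.2]
 [-0.3  0.3]
 [-1.2 -1. ]
 [-1.4 -0.5]
 [-0.1  0. ]
 [ 2.8  2.9]]
tongue [454.7  61.4  50.5] [348. 260.]
hinge [598.8 151.7  38.5] [328. 204.]
knob [526.8 106.5  66. ] [338. 220.]
egg [457.7 216.7  80. ] [263. 219.]
[426.11282681 314.92612651  27.        ] [340.20320015 199.44827992  13.        ]
```

```bash
cat >> h.py <<'E'
def rel(target,a_deg,frm=None):
    """shift (tool axes) and turn from state to a tool-down pose with tool x at yaw a"""
    s=read_state();p0=s["position"];r0=R.from_quat(s["ee_rot"])
    if frm is not None: p0,r0=np.array(frm[0]),down(frm[1])
    rt=down(a_deg)
    print("turn",(r0.inv()*rt).as_rotvec().round(3),"shift",r0.inv().apply(np.array(target)-p0).round(1))
def down(a): return R.from_euler('z',a,degrees=True)*R.from_euler('x',180,degrees=True)
def st():
    s=read_state();x=R.from_quat(s["ee_rot"]).as_matrix();print(s["clock"],s["position"].round(1),"yaw",np.degrees(np.arctan2(x[1,0],x[0,0])).round(1),"z",x[:,2].round(3),"F",s["contact_force"].round(1),s["wrist_torque"].round(2),s["gripper_width"],s["grasp_force"],"j",s["joints"].round(2))
E
python3 - <<'E'
from h import *
st()
rel((300,334,200),-80); rel((454,61,150),-148,((300,334,200),-80))
E
```

```text
0.2 [147.1 607.1 244.6] yaw -13.6 z [-0.    -0.001 -1.   ] F [-0.2 -0.6 -0.7] [-0.04 -0.01 -0.02] 85.47610992420094 0.0 j [ 1.59  0.39  0.01 -0.   -1.19 -0.26]
turn [ 1.000e-03 -1.000e-03  1.158e+00] shift [212.9 229.3  45. ]
turn [-0.    -0.     1.187] shift [ 295.6 -104.3   50. ]
```

Request:
carry_out(motion=[[0, 0, 0.18, 42, 46, 9, 1], [0, 0, 0.36, 84, 92, 18, 1], [0, 0, 0.54, 126, 138, 27, 1], [0, 0, 0.72, 168, 184, 36, 1], [0, 0, 0.9, 210, 230, 45, 1]])

```text
clock: 0.82
position: [296.6, 334.4, 200.5]
ee_rot: [0.841, -0.541, -0.0, -0.0]
contact_force: [0.9, -0.0, -0.1]
gripper_width: 85.6
grasp_force: 0.0
```

```bash
python3 - <<'E'
from h import *
st()
rel((454,61,150),-115)
E
```

```text
0.825 [296.6 334.4 200.5] yaw -65.5 z [ 0.  0. -1.] F [ 0.9 -0.  -0.1] [ 0.01 -0.07 -0.03] 85.59499606870094 0.0 j [ 1.21  0.12 -0.48  0.   -0.97 -0.78]
turn [-0.     0.     0.864] shift [314.1 -29.8  50.4]
```

Request:
carry_out(motion=[[0, 0, 0.18, 60, -6, 10, 1], [0, 0, 0.36, 120, -12, 20, 1], [0, 0, 0.54, 180, -18, 30, 1], [0, 0, 0.72, 240, -24, 40, 1], [0, 0, 0.88, 300, -29, 50, 1]])

```text
clock: 1.45
position: [449.2, 74.5, 150.6]
ee_rot: [-0.531, 0.848, -0.0, 0.001]
contact_force: [0.9, 0.3, -0.1]
gripper_width: 85.4
grasp_force: 0.0
```

```bash
python3 - <<'E'
from h import *
st()
rel((454.7,61.4,100),-147.9)
s=get_image("scene");t=get_image("top")
a=cv2.resize(t["color"][140:280,280:420],None,fx=4,fy=4);b=cv2.resize(s["color"][180:300,280:400],(560,560));cv2.imwrite("pics/c2.png",cv2.resize(np.hstack([a,b]),(800,400)))
E
```

```text
1.45 [449.2  74.5 150.6] yaw -115.9 z [ 0.001  0.    -1.   ] F [ 0.9  0.3 -0.1] [ 0.11 -0.14  0.01] 85.35769435853436 0.0 j [ 0.52  0.2  -0.53  0.   -0.84 -0.97]
turn [-0.     0.001  0.559] shift [  9.4 -10.6  50.6]
```

View pics/c2.png

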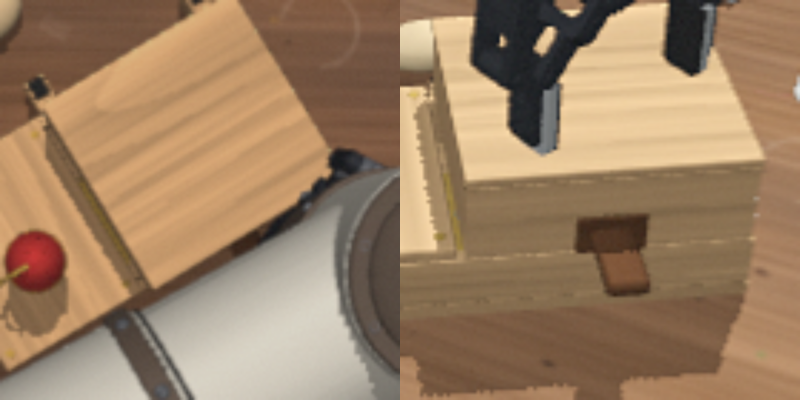

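The tongue tip at scene (349,267) matches the prediction. The right half of the picture shows the fingers above the cover. I'll turn while still high, then descend.

Request:
carry_out(motion=[[0, 0, 0.18, 9, -10, 0, 1], [0, 0, 0.37, 9, -10, 0, 1], [0, 0, 0.56, 9, -10, 0, 1], [0, 0, 0.56, 9, -11, 30, 1], [0, 0, 0.56, 9, -11, 50, 0.2]])

```text
clock: 2.17
position: [453.9, 63.7, 99.9]
ee_rot: [-0.279, 0.96, 0.0, -0.0]
contact_force: [-0.1, -0.0, -0.3]
gripper_width: 69.5
grasp_force: 0.0
```

```bash
python3 - <<'E'
from h import *
st()
rel((454.7,61.4,45.5),-147.9)
E
```

```text
2.175 [453.9  63.7  99.9] yaw -147.6 z [-0.  0. -1.] F [-0.1 -0.  -0.3] [-0.03  0.02 -0.02] 69.54521771665306 0.0 j [ 0.5   0.28 -0.58 -0.   -0.71 -1.5 ]
turn [ 0.    -0.     0.004] shift [ 0.5 -2.4 54.4]
```

Request:
carry_out(motion=[[0, 0, 0, 0, -2, 20, 0], [0, 0, 0, 0, -2, 40, 0], [0, 0, 0, 0, -2, 54, 0], [0, 0, 0, 0, -2, 54, 0], [0, 0, 0, 0, -2, 54, 0]])

```text
clock: 2.8
position: [455.7, 62.1, 47.2]
ee_rot: [-0.279, 0.96, 0.0, 0.001]
contact_force: [-0.3, -0.3, -0.7]
gripper_width: 42.5
grasp_force: 0.0
```

```bash
python3 - <<'E'
from h import *
st()
s=get_image("scene");b=cv2.resize(s["color"][180:300,280:400],(560,560));cv2.imwrite("pics/c3.png",b)
E
```

```text
2.8 [455.7  62.1  47.2] yaw -147.6 z [ 0.001  0.    -1.   ] F [-0.3 -0.3 -0.7] [ 0.03 -0.01  0.07] 42.535712602835126 0.0 j [ 0.49  0.37 -0.63  0.   -0.56 -1.5 ]
```

View pics/c3.png

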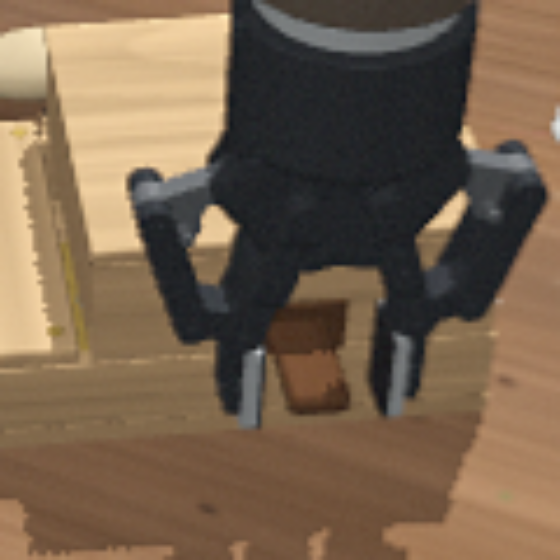

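The tongue (crop 315,360) sits between the pads (crop 250 and 400). I'll close the gripper.

Request:
carry_out(motion=[[0, 0, 0, 0, 0, 0, -1], [0, 0, 0, 0, 0, 0, -1], [0, 0, 0, 0, 0, 0, -1], [0, 0, 0, 0, 0, 0, -1], [0, 0, 0, 0, 0, 0, -1]])

```text
clock: 3.48
position: [454.6, 63.6, 47.7]
ee_rot: [-0.278, 0.961, 0.001, 0.001]
contact_force: [-9.7, 12.4, 8.9]
gripper_width: 20.5
grasp_force: 58.6
```

```bash
python3 - <<'E'
from h import *
st()
# arc: grasp rel. to hinge (-170,12); in tool axes: tool x ~ -jig x, tool z down
for ph in range(0,101,10):
    f=np.radians(ph);x=-170*np.cos(f)+12*np.sin(f);z=170*np.sin(f)+12*np.cos(f)
    print(ph,"tool x",round(-(x+170),1),"z",round(-(z-12),1))
E
```

```text
3.475 [454.6  63.6  47.7] yaw -147.8 z [ 0.     0.003 -1.   ] F [-9.7 12.4  8.9] [ 3.86  2.72 -0.14] 20.488076279715713 58.59691679477692 j [ 0.49  0.37 -0.63 -0.   -0.57 -1.5 ]
0 tool x -0.0 z -0.0
10 tool x -4.7 z -29.3
20 tool x -14.4 z -57.4
30 tool x -28.8 z -83.4
40 tool x -47.5 z -106.5
50 tool x -69.9 z -125.9
60 tool x -95.4 z -141.2
70 tool x -123.1 z -151.9
80 tool x -152.3 z -157.5
90 tool x -182.0 z -158.0
100 tool x -211.3 z -153.3
```

Request:
carry_out(motion=[[0, 0, 0, -2, 2, -18, -1], [0, 0, 0, -6, 2, -35, -1], [0, 0, 0, -12, 2, -52, -1], [0, 0, 0, -20, 2, -68, -1], [0, 0, 0, -29, 2, -83, -1]])

```text
clock: 4.1
position: [478.9, 79.1, 129.7]
ee_rot: [-0.278, 0.961, 0.0, 0.0]
contact_force: [5.6, 1.7, -8.6]
gripper_width: 20.4
grasp_force: 59.1
```

```bash
python3 - <<'E'
from h import *
st()
E
```

```text
4.1 [478.9  79.1 129.7] yaw -147.8 z [ 0.     0.001 -1.   ] F [ 5.6  1.7 -8.6] [ 0.09 -1.03 -0.12] 20.365171238258956 59.078603982925415 j [ 0.5   0.27 -0.49 -0.   -0.81 -1.51]
```

Request:
carry_out(motion=[[0, 0, 0, -11, 0, -14, -1], [0, 0, 0, -23, 0, -27, -1], [0, 0, 0, -36, 0, -39, -1], [0, 0, 0, -51, 0, -49, -1], [0, 0, 0, -67, 0, -58, -1]])

```text
clock: 4.72
position: [533.7, 113.2, 186.1]
ee_rot: [-0.278, 0.961, -0.001, -0.003]
contact_force: [2.6, -3.6, -9.9]
gripper_width: 20.5
grasp_force: 60.3
```

```bash
python3 - <<'E'
from h import *
st()
E
```

```text
4.725 [533.7 113.2 186.1] yaw -147.8 z [-0.006 -0.003 -1.   ] F [ 2.6 -3.6 -9.9] [-1.26 -0.54  0.  ] 20.526951947204125 60.26718199253082 j [ 0.51  0.31 -0.27 -0.   -1.   -1.51]
```

Request:
carry_out(motion=[[0, 0, 0, -22, 0, -9, -1], [0, 0, 0, -45, 0, -15, -1], [0, 0, 0, -69, 0, -17, -1], [0, 0, 0, -87, 0, -17, -1], [0, 0, 0, -102, 0, -15, -1]])

```text
clock: 5.35
position: [620.6, 167.1, 201.6]
ee_rot: [-0.278, 0.961, -0.001, -0.003]
contact_force: [0.5, -4.7, -3.4]
gripper_width: 20.7
grasp_force: 63.9
```

```bash
python3 - <<'E'
from h import *
st()
s=get_image("scene");b=cv2.resize(s["color"][60:300,180:460],(700,600));cv2.imwrite("pics/c4.png",b)
E
```

```text
5.35 [620.6 167.1 201.6] yaw -147.7 z [-0.005 -0.004 -1.   ] F [ 0.5 -4.7 -3.4] [-1.41  0.45  0.14] 20.745131217140756 63.947027921676636 j [ 0.51  0.45 -0.    0.   -1.12 -1.52]
```

View pics/c4.png

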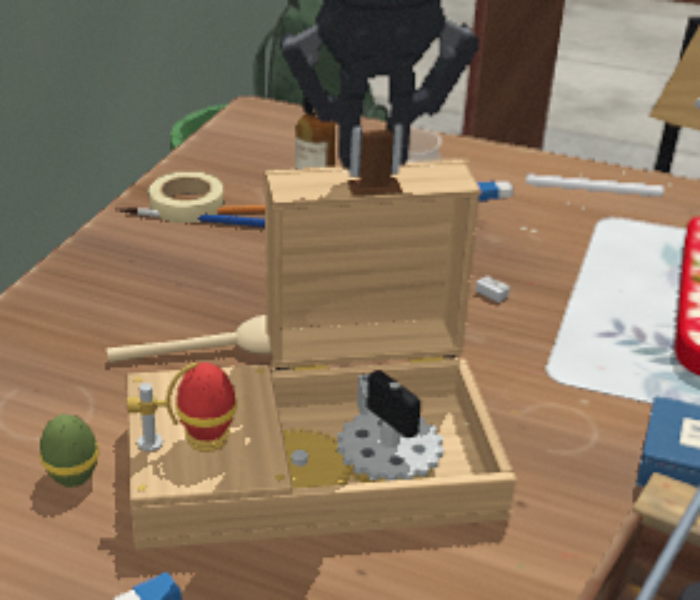

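The cover is up at about 96° and the knob is visible at crop (392,405). I'll take it to the stop, release and rise.

Request:
carry_out(motion=[[0, 0, 0, -7, 0, 1, -1], [0, 0, 0, -12, 0, 2, -1], [0, 0, 0, -12, 0, 2, 0], [0, 0, 0, -12, 0, 2, 0], [0, 0, 0, -12, 0, 2, 0]])

```text
clock: 6.02
position: [632.0, 176.1, 201.5]
ee_rot: [-0.278, 0.96, 0.0, 0.001]
contact_force: [-0.6, 0.1, 1.0]
gripper_width: 42.6
grasp_force: 0.0
```

Request:
carry_out(motion=[[0, 0, 0, 0, 0, -20, 0], [0, 0, 0, 0, 0, -50, 0], [0, 0, 0, 30, 0, -60, 0], [0, 0, -0.18, 70, 0, -60, 0], [0, 0, -0.36, 110, 0, -50, 0]])

```text
clock: 6.65
position: [538.4, 116.7, 251.9]
ee_rot: [-0.449, 0.894, 0.0, 0.002]
contact_force: [-0.1, -0.2, 0.1]
gripper_width: 42.7
grasp_force: 0.0
```

```bash
python3 - <<'E'
from h import *
st()
s=get_image("scene");t=get_image("top")
b=cv2.resize(s["color"][120:300,260:400],None,fx=3.3,fy=3.3,interpolation=2)
cv2.imwrite("pics/c5.png",b)
p=np.load("p.npy")
for z in(82,50): print(proj(s,R.from_euler('z',p[2]).apply([-15,-55,z])+[p[0],p[1],0]))
rel((526.8,106.5,120),-117.9)
E
```

```text
6.65 [538.4 116.7 251.9] yaw -126.7 z [ 0.003  0.002 -1.   ] F [-0.1 -0.2  0.1] [-0.02  0.03 -0.01] 42.6656632038449 0.0 j [ 0.51  0.25 -0.17  0.   -1.15 -1.15]
[338.5062119  212.48049744]
[337.38365417 226.96327984]
turn [ 0.002 -0.001 -0.159] shift [ 11.5   1.2 130.5]
```

View pics/c5.png

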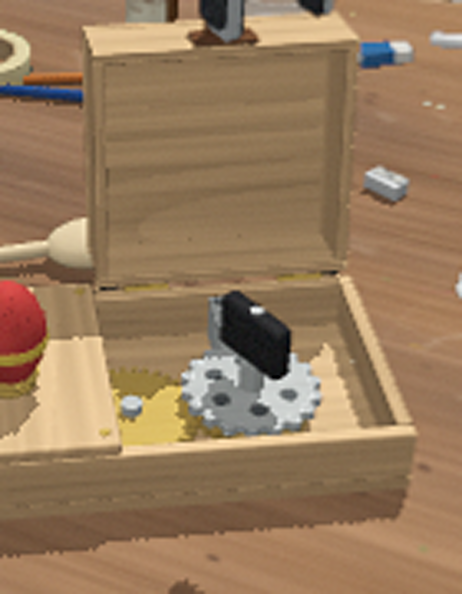

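The cover rests open. The knob's centre dot is at scene (338,214), within 2 px of the prediction. Descending on the knob.

Request:
carry_out(motion=[[0, 0, -0.16, 12, 1, 30, 0], [0, 0, -0.16, 12, 1, 70, 0], [0, 0, -0.16, 12, 1, 110, 0], [0, 0, -0.16, 12, 1, 130, 0], [0, 0, -0.16, 12, 1, 130, 0]])

```text
clock: 7.38
position: [530.5, 107.9, 119.5]
ee_rot: [-0.516, 0.857, 0.0, -0.001]
contact_force: [-0.1, -0.7, 0.5]
gripper_width: 42.9
grasp_force: 0.0
```

```bash
python3 - <<'E'
from h import *
st()
s=get_image("scene")
cv2.imwrite("pics/c6.png",cv2.resize(s["color"][120:300,260:400],None,fx=3.3,fy=3.3,interpolation=2))
rel((526.3,106.1,62),-117.9)
E
```

```text
7.375 [530.5 107.9 119.5] yaw -117.9 z [-0.002 -0.001 -1.   ] F [-0.1 -0.7  0.5] [-0.01 -0.03 -0.03] 42.87680936735293 0.0 j [ 0.5   0.37 -0.36 -0.   -0.84 -0.99]
turn [-0.  0. -0.] shift [ 4.2  3.6 58.8]
```

View pics/c6.png

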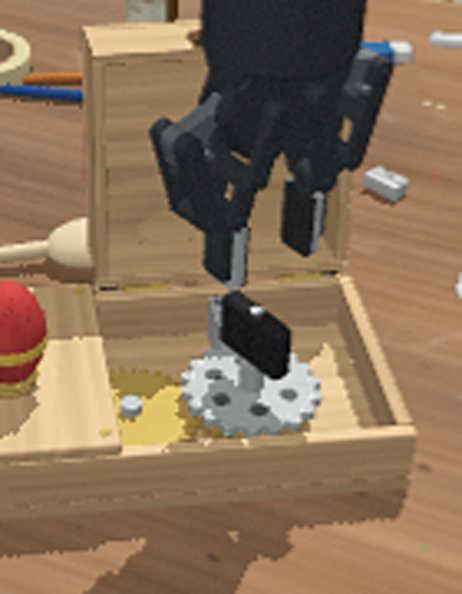

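The fingers straddle the bar from above, with pads at crop (232,260) and (312,225). Descending and closing.

Request:
carry_out(motion=[[0, 0, 0, 4, 3, 20, 0], [0, 0, 0, 4, 3, 40, 0], [0, 0, 0, 4, 3, 57, 0], [0, 0, 0, 4, 3, 57, 0], [0, 0, 0, 4, 3, 57, 0]])

```text
clock: 8.05
position: [527.5, 106.2, 65.2]
ee_rot: [-0.516, 0.857, -0.0, 0.002]
contact_force: [-0.1, -1.1, -1.0]
gripper_width: 42.6
grasp_force: 0.0
```

Request:
carry_out(motion=[[0, 0, 0, 0, 0, 0, -0.3], [0, 0, 0, 0, 0, 0, -0.6], [0, 0, 0, 0, 0, 0, -1], [0, 0, 0, 0, 0, 0, -1], [0, 0, 0, 0, 0, 0, -1]])

```text
clock: 8.68
position: [524.4, 106.8, 64.5]
ee_rot: [-0.516, 0.857, 0.001, -0.001]
contact_force: [-9.2, 8.3, 8.8]
gripper_width: 11.2
grasp_force: 60.1
```

```bash
python3 - <<'E'
from h import *
st()
E
```

```text
8.675 [524.4 106.8  64.5] yaw -117.9 z [-0.003  0.001 -1.   ] F [-9.2  8.3  8.8] [ 2.08  2.52 -0.09] 11.168103699049308 60.12625786475837 j [ 0.5   0.44 -0.43 -0.   -0.7  -0.99]
```

Request:
carry_out(motion=[[0, 0, 0, 0, 2, 0, -1], [0, 0, 0.09, 0, 2, 0, -1], [0, 0, 0.18, 0, 2, 0, -1], [0, 0, 0.27, 0, 2, 0, -1], [0, 0, 0.35, 0, 2, 0, -1]])

```text
clock: 9.3
position: [524.2, 106.9, 64.4]
ee_rot: [-0.357, 0.934, 0.0, 0.0]
contact_force: [-3.8, 3.8, 6.4]
gripper_width: 11.3
grasp_force: 60.5
```

```bash
python3 - <<'E'
from h import *
st()
E
```

```text
9.3 [524.2 106.9  64.4] yaw -138.1 z [-0.  0. -1.] F [-3.8  3.8  6.4] [0.83 1.23 0.02] 11.306520036438636 60.4785015899688 j [ 0.5   0.44 -0.44 -0.   -0.7  -1.34]
```

Turned 20.2° with the torque near zero, so the knob is at the first stop. Continuing.

Request:
carry_out(motion=[[0, 0, 0.09, 0, 0, 0, -1], [0, 0, 0.18, 0, 0, 0, -1], [0, 0, 0.27, 0, 0, 0, -1], [0, 0, 0.35, 0, 0, 0, -1], [0, 0, 0.35, 0, 0, 0, -1]])

```text
clock: 9.93
position: [524.2, 107.0, 64.4]
ee_rot: [-0.19, 0.982, 0.0, -0.0]
contact_force: [-4.1, 2.6, 6.7]
gripper_width: 10.9
grasp_force: 60.4
```

```bash
python3 - <<'E'
from h import *
st()
E
```

```text
9.925 [524.2 107.   64.4] yaw -158.0 z [-0.     0.001 -1.   ] F [-4.1  2.6  6.7] [ 0.85  1.2  -0.12] 10.883413430818761 60.42594856582582 j [ 0.5   0.44 -0.44 -0.   -0.7  -1.69]
```

Request:
carry_out(motion=[[0, 0, 0.09, 0, 0, 0, -1], [0, 0, 0.18, 0, 0, 0, -1], [0, 0, 0.27, 0, 0, 0, -1], [0, 0, 0.345, 0, 0, 0, -1], [0, 0, 0.345, 0, 0, 0, -1]])

```text
clock: 10.55
position: [524.2, 107.1, 64.4]
ee_rot: [-0.019, 1.0, 0.0, -0.0]
contact_force: [-4.7, 3.1, 6.1]
gripper_width: 11.3
grasp_force: 60.5
```

Request:
carry_out(motion=[[0, 0, 0, 0, 0, 0, -1], [0, 0, 0, 0, 0, 0, -1], [0, 0, 0, 0, 0, 0, -1]])

```text
clock: 10.92
position: [524.2, 107.1, 64.5]
ee_rot: [-0.019, 1.0, 0.0, -0.0]
contact_force: [-4.5, 3.3, 6.7]
gripper_width: 11.2
grasp_force: 60.5
```

```bash
python3 - <<'E'
from h import *
st()
s=get_image("scene");cv2.imwrite("pics/c7.png",cv2.resize(s["color"][100:310,180:420],None,fx=2.8,fy=2.8,interpolation=2))
E
```

```text
10.925 [524.2 107.1  64.5] yaw -177.8 z [-0.     0.001 -1.   ] F [-4.5  3.3  6.7] [ 0.87  1.25 -0.15] 11.155601410856628 60.469674076884985 j [ 0.5   0.44 -0.44 -0.   -0.7  -2.04]
```

View pics/c7.png

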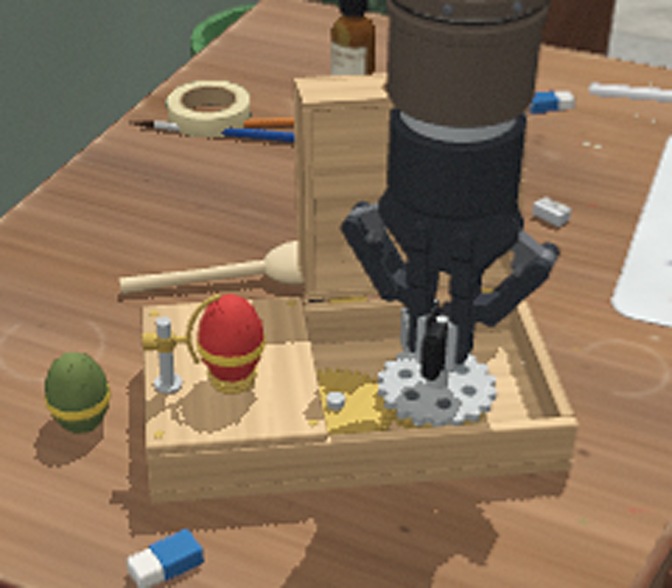

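The bar (crop 433,350) stays gripped and has turned 60°. The cover is open, and the egg, spoon and eraser are in place. Handing in.

```bash
python3 -c "
from bench import *
print(job_done())"
```

```text
the job is handed in; nothing more can be done
None
```

I opened the cover onto its stop and turned the knob clockwise three clicks (59.9° measured at the gripper). I handed the job in at about 11 s still gripping it; the hand-in call returned no verdict. The second egg, spoon and eraser were left where they were.

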